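Offer a counterweighted lever up to its cradle

TASK

Pull the instrument's tray out to its stop. Then pick up the loose lever by its balance point, close to its heavy round head, keep it level, and hold it about 4 cm above the cradle in the tray, head over the round dish and toe over the fork, ready to be fitted. Finish while still holding it there, still and level, and leave the other loose things on the bench and on the instrument where they are.

Things in the scene. Friction and masses are not known exactly. Their poses are not given: they have to be found in the camera images.
- tray (a joint): how far the tray is pulled out of the instrument, m: 0 shut, 0.15 at its stop (it starts 0.01 to 0.04 out). It slides level towards the robot, along the instrument's own -x, with about 1.5 N of friction and no spring; it stays where it is left
- instrument: low white box 330 x 340 x 130 mm (x, y, z) fixed to the bench, holding the tray; origin at the bottom of its front face, midway along it; its front looks along its own -x. The handle is 63 mm in front of its front face when the tray is shut
- tray_handle (a point): centre of the tray's handle: a level steel bar 120 mm long along its own y, 11 mm thick, 100 mm above the bench, its middle 48 mm in front of the tray's white front panel (top edge 18 mm above the bar's centre); two 9 mm posts hold it 52 mm either side. Free from above and below. Its own -x is the pull direction; moves with the tray
- dish_top (a point): centre of the rim of the cradle's round dish (dark steel, 68 mm outer, 56 mm inner diameter), 82 mm above the bench. Fixed on the tray and moves with it: inside the instrument at first, in the open with the tray out. From tray_handle: 128 mm along its x, -112.5 mm along its y, 18 mm lower
- fork_top (a point): centre of the upper edge of the cradle's fork (dark steel, 48 x 28 mm, with a 28 mm wide slot), 82 mm above the bench, 225 mm from the dish along the tray's +y; moves with the tray. From tray_handle: 128 mm along its x, +112.5 mm along its y, 18 mm lower
- lever_balance (a point): balance point of the loose lever, on the centre line of its aluminium bar (18 mm wide, 20 mm high, level), 34 mm above the lever's underside; grip here, across the bar. Own x runs along the bar from head to toe, z up. The head's axis is 46 mm behind (-x), the toe's centre 179 mm ahead. Lever: 257 mm long, 0.6 to 0.9 kg, stands on the bench on head and toe
- lever_head (a point): centre of the underside of the lever's heavy head: upright round steel, 44 mm diameter, 44 mm high (same axes as lever_balance)
- lever_toe (a point): centre of the underside of the lever's light toe block, 20 mm long, 24 mm wide, 44 mm high, 225 mm from lever_head
- bottle: bystander: amber bottle with a blue cap, 64 mm diameter, 130 mm high, origin at the centre of its underside; leave alone
- wrench: bystander: steel wrench 160 mm long lying on the bench; leave alone
- jar: bystander: white jar with a white cap, 52 mm diameter, 70 mm high, standing on the instrument, origin at the centre of its underside; leave alone

How it is judged:
By the outcome, as a careful person would: the job done as asked, in the order asked, and still so for the second after the job is handed in, while the arm keeps its last pose, push and grip.
It also fails if it takes over 64 s, if anything falls off the work surface, if the arm or the gripper's body presses on something with over 40 N, if the wrist force passes 120 N, or if a joint passes its speed limit or range.

ROBOT

A 6-joint arm with a two-finger parallel gripper is mounted at the origin on the work surface. World frame = base frame: x ahead of the robot, y to its left, z up, the work surface at z = 0. Lengths are in m, angles in rad, forces in N, time in s.
With the tool pointing down it reaches from about 0.35 to 0.875 m from the base axis. Payload 4.2 kg.
Tool frame: the origin (TCP) lies midway between the tips of the shut fingers; the grasp point (between the pads) lies 19 mm behind it; z points along the fingers, y is the line along which they close (so a half turn about z gives the same grasp; the last joint's range is limited). The gripper opens to 85 mm and grips with 20 to 120 N. Pads are 22 mm wide; open, the fingers measure 114 mm over their backs; the gripper's body (76 mm by 85 mm) begins 54 mm behind the grasp point. The pads swing forward as they close: fully open they stand 13 mm farther back than shut.
Start: joints at [1.554, 0.385, 0.008, 0, -1.194, -0.259], TCP at [0.17, 0.601, 0.231] pointing down, gripper open.
Joint ranges: [-3.14, 3.14], [-1.21, 2.06], [-1.07, 1.41], [-3.16, 2.05], [-2.99, -0.16], [-3.1, 3.1]. Speed limits (rad/s): [2.79, 2.79, 3.14, 3.14, 3.14, 3.14].

INTERFACE

Orientations are given as a 3x3 rotation matrix whose columns are the frame's x, y, z axes.
In Python, from station import manip gives the robot as it stands. The module is installed in compiled form; this text tells all that it offers.
- The arm moves only by the tool carry_out, never from a script. Its argument "motion" is a list of rows, each an object with "jaw": the closure, from 0 (fully open) to 1 (shut); "linear": the shift along the tool's x, y, z in m, a list of three; "angular": the turn, a rotation vector about the tool's x, y, z in rad, a list of three. A call has 1 to 8 rows; each row shifts and turns the commanded pose from where the row before left it, along the tool's axes as they then stand; what a row does not reach is not made up. A row lasts 1/12 s, in which the tool goes at most 41.7 mm and 7.16 degrees, less where a joint would pass 70% of its speed; a pose out of reach is approached as far as the arm can. A call with a gripper value outside its range is refused whole. The fingers move at their own pace and stop on an object; the grip force is fixed at half the most. Time passes only in rows, so rows that do not move let the fingers close. It gives the time, the measured TCP pose, the force, the opening and the grip force at its end, in the units of the state.
- manip.observe(): the state, without advancing time (a new reading comes with each control period).
- manip.snapshot(name): name is "side" or "top" or "wrist"; returns the picture (480x640x3 uint8, red, green, blue); there is no depth.
- manip.camera_info(name): a dict with "camera_matrix" (3x3 intrinsics, pixels), "position" and "orientation" of the camera in the world; the wrist camera has in their place "T_tool_cam" (4x4, takes a point from camera to tool coordinates, whose origin is the TCP and whose axes are the flange's). Camera axes: x right, y down, z forward; pixel columns grow to the right and rows downward; lengths in m; the calibration is good to about 2 mm. A picture is of the moment at which its call begins: read the wrist's pose just before it. camera_info takes no time and is no camera call.
- manip.close_job(): hands the job in; it is judged then, once.
Trained networks look in the newest picture that a camera, given by its name, has taken for a name from the list of things; names that differ only in an ending like _2 or _b are one class to them, and where a whole thing is asked for, a point or a joint stands for the part that bears it (a point fixed in the world has none). Each returns a list of dicts, best first, with "confidence" (0 to 1); they miss things now and then, are a little off and sometimes report something else, mostly with a low value. They report only what shows in the picture. A call takes as long as a camera call.
- manip.find_in(camera, target): "point" ([column, row] in pixels, amid what is visible of it).
The state is a dict: "clock": time; "joint_positions": joint angles; "joint_velocities": joint speeds; "effort": joint torques, N m; "tcp_pos": TCP position; "tool_rot": TCP orientation; "contact_force": force on the tool from outside, world axes, zero at the start; "wrist_torque": the same for the moment, N m; "grip_width": opening from 0.0 (shut) to 1.0 (fully open); "grip_force": force on a finger pad.
Only numpy, scipy, OpenCV 4.12 (cv2) and the standard library are available. Lean on these libraries where they do the work, as an engineer would, in place of code of your own. Each camera call takes 0.05 s, during which the arm holds its last target. There are 200 camera calls.

## Working session

There is one attempt and no reset: what is moved stays moved. The work goes in short steps, Python scripts to look and compute and a tool call to move; the robot and the scene stay as the last step left them, time stands still between calls to the robot, and variables do not carry over. Pictures are saved under pics/ and viewed, at most 10 in all, crops included, and the job is handed in when it is done.

Besides the shell and the picture viewer there is one more tool, called after "Emit:" by a JSON object that holds its "name" and its "arguments". carry_out: Moves the arm, as the interface text tells. Its arguments: {"type":"object","properties":{"motion":{"type":"array","items":{"type":"object","properties":{"jaw":{"type":"number"},"linear":{"type":"array","items":{"type":"number"}},"angular":{"type":"array","items":{"type":"number"}}}}}},"required":["motion"]}

```bash
mkdir -p pics; cat > h.py <<'E'
import numpy as np, cv2
from station import manip
def cam(n, st=None):
    c=manip.camera_info(n); K=np.array(c["camera_matrix"])
    if "position" in c: return K,np.array(c["orientation"]).reshape(3,3),np.array(c["position"])
    T=np.array(c["T_tool_cam"]); R=np.array(st["tool_rot"]).reshape(3,3)
    return K,R@T[:3,:3],R@T[:3,3]+np.array(st["tcp_pos"])
def ray(C,p):
    K,R,o=C; d=R@np.linalg.solve(K,[p[0],p[1],1.]); return o,d/np.linalg.norm(d)
def onz(C,p,z):
    o,d=ray(C,p); return o+d*(z-o[2])/d[2]
def tri(rays):
    A=np.zeros((3,3));b=np.zeros(3)
    for o,d in rays:
        P=np.eye(3)-np.outer(d,d);A+=P;b+=P@o
    x=np.linalg.solve(A,b); return x,[float(np.linalg.norm((np.eye(3)-np.outer(d,d))@(x-o))) for o,d in rays]
def snap(n,f=None):
    st=manip.observe(); im=np.array(manip.snapshot(n))
    if f: cv2.imwrite("pics/"+f,im[:,:,::-1])
    return im,cam(n,st)
def proj(C,X):
    K,R,o=C; q=K@(R.T@(np.array(X)-o)); return q[:2]/q[2]
E
python3 - <<'E'
from h import *
np.set_printoptions(precision=4,suppress=True)
a,Ca=snap("side","side0.png");b,Cb=snap("top","top0.png")
print(manip.observe()["tool_rot"],Ca[2],Cb[2])
for t in ["tray_handle","lever_balance","lever_head","lever_toe","bottle","wrench","jar","instrument"]:
    r={}
    for n,C in(("side",Ca),("top",Cb)):
        f=manip.find_in(n,t); 
        for q in f[:2]: print(t,n,np.round(q["point"],1),round(q["confidence"],2))
        if f: r[n]=ray(C,f[0]["point"])
    if len(r)==2: print("   ",*tri(list(r.values())))
E
```

```text
[[ 0.9622 -0.2725 -0.0004]
 [-0.2725 -0.9622 -0.0019]
 [ 0.0001  0.002  -1.    ]] [ 0.3287 -0.8788  0.7746] [0.2901 0.0641 1.3451]
tray_handle side [397.1 310.3] 0.95
tray_handle top [385.7 189.7] 0.87
    [ 0.6411 -0.12    0.0407] [0.0028745053379203283, 0.002874505337920346]
lever_balance side [305.8 214.3] 0.58
lever_balance top [226.1 218.2] 0.91
    [ 0.5437  0.3305 -0.0017] [0.009244699496478612, 0.009244699496478626]
lever_head side [306.7 211.2] 0.93
lever_head top [226.5 217.4] 0.7
    [0.5447 0.3272 0.0098] [0.008371429542102895, 0.008371429542102921]
lever_toe side [305.8 208.6] 0.86
lever_toe top [230.2 217.5] 0.91
    [0.5406 0.3135 0.027 ] [0.009082448307271953, 0.009082448307271784]
bottle side [379.9 214.9] 0.7
bottle top [262.5 163.8] 0.94
bottle top [442.7 315.6] 0.68
    [0.7057 0.2282 0.0416] [0.0020817195767323994, 0.0020817195767325676]
wrench side [217.8 426.8] 0.55
wrench top [438.4 315.9] 0.84
    [ 0.2859 -0.2801 -0.0291] [0.007551861799919442, 0.007551861799919366]
jar side [460.7 273. ] 0.75
jar side [394.9 309.7] 0.25
jar top [413.2 138. ] 0.73
    [ 0.7396 -0.1713  0.1658] [0.004181827407939178, 0.00418182740793912]
instrument side [483.3 303.9] 0.57
instrument top [384.8 126.8] 0.92
    [ 0.83   -0.1183  0.0288] [0.0015237371495352417, 0.001523737149535367]
```

View pics/top0.png

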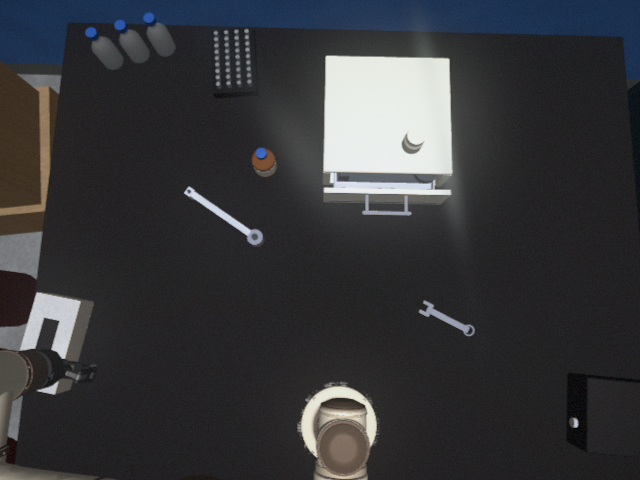

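View pics/side0.png

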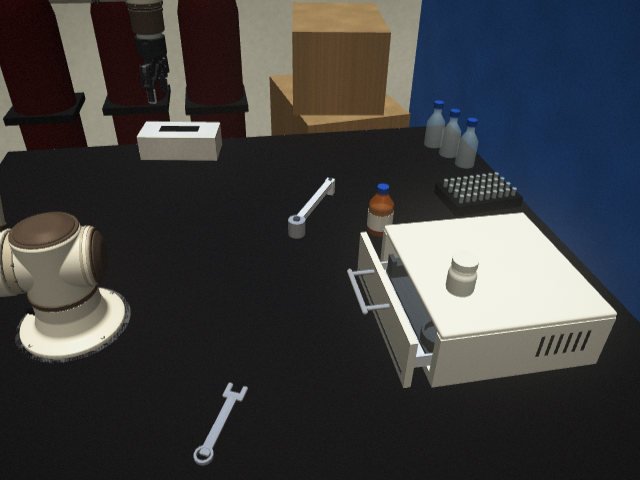

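The top view shows the handle bar from (363,212) to (411,214), the lever head at (255,237) and its toe at (189,190). The side view shows bar ends (350,270) and (364,311), the head top at (297,218) and the toe top at (332,180).

```bash
python3 - <<'E'
from h import *
np.set_printoptions(precision=4,suppress=True)
S=cam("side");T=cam("top")
for n,s,t in [("hL",(350,270),(363,212.5)),("hR",(364,311),(411,214)),("head",(297,218),(255,237)),("toe",(332,180),(189,190)),("bottle cap",(383,188),(261,153))]:
    print(n,*tri([ray(S,s),ray(T,t)]))
hl,hr=onz(T,(363,212.5),.1),onz(T,(411,214),.1);print(hl,hr)
print("bar center side",onz(S,(357,290.5),.1))
h,t=onz(T,(255,237),.044),onz(T,(189,190),.044);print(h,t,np.linalg.norm(h-t))
a,b=onz(T,(324,193),.118),onz(T,(450,191),.118);print(a,b)
a,b=onz(T,(324,174),.13),onz(T,(451,174),.13);print("box front edge",a,b)
print("jar",onz(T,(415,132),.2))
E
```

```text
hL [ 0.5594 -0.0512  0.1004] [0.0010692960791087883, 0.0010692960791086712]
hR [ 0.5566 -0.1775  0.1046] [0.00017582908253364503, 0.00017582908253356994]
head [0.4951 0.2387 0.0471] [0.0017122385600646525, 0.0017122385600647863]
toe [0.6242 0.4303 0.0394] [0.0016655301237802013, 0.0016655301237801718]
bottle cap [0.7074 0.2235 0.1228] [1.4934899184687991e-05, 1.4934899184828419e-05]
[ 0.5584 -0.0511  0.1   ] [ 0.5578 -0.1785  0.1   ]
bar center side [ 0.5593 -0.1145  0.1   ]
[0.4938 0.2392 0.044 ] [0.6213 0.4291 0.044 ] 0.228770322186573
[0.6041 0.0537 0.118 ] [ 0.6186 -0.2782  0.118 ]
box front edge [0.6522 0.055  0.13  ] [ 0.6614 -0.2783  0.13  ]
jar [ 0.7468 -0.1702  0.2   ]
```

Emit:
{"name": "carry_out", "arguments": {"motion": [{"jaw":0,"linear":[0.0237,0.0243,-0.002],"angular":[0,0,0]},{"jaw":0,"linear":[0.0237,0.0243,-0.002],"angular":[0,0,0]},{"jaw":0,"linear":[0.0237,0.0243,-0.002],"angular":[0,0,0]},{"jaw":0,"linear":[0.0237,0.0243,-0.002],"angular":[0,0,0]},{"jaw":0,"linear":[0.0237,0.0243,-0.002],"angular":[0,0,0]},{"jaw":0,"linear":[0.0237,0.0243,-0.002],"angular":[0,0,0]},{"jaw":0,"linear":[0.0237,0.0243,-0.002],"angular":[0,0,0]},{"jaw":0,"linear":[0.0237,0.0243,-0.002],"angular":[0,0,0]}]}}

```text
clock: 1.57
tcp_pos: [0.3001, 0.3611, 0.2477]
tool_rot: [[0.962, -0.272, 0.0], [-0.272, -0.962, 0.001], [0.0, -0.001, -1.0]]
contact_force: [0.5, 0.5, -0.2]
grip_width: 0.998
grip_force: 0.0
```

Emit:
{"name": "carry_out", "arguments": {"motion": [{"jaw":0,"linear":[0.0237,0.0243,-0.002],"angular":[0,0,0]},{"jaw":0,"linear":[0.0237,0.0243,-0.002],"angular":[0,0,0]},{"jaw":0,"linear":[0.0237,0.0243,-0.002],"angular":[0,0,0]},{"jaw":0,"linear":[0.0237,0.0243,-0.002],"angular":[0,0,0]},{"jaw":0,"linear":[0.0237,0.0243,-0.002],"angular":[0,0,0]},{"jaw":0,"linear":[0.0237,0.0243,-0.002],"angular":[0,0,0]},{"jaw":0,"linear":[0.0237,0.0243,-0.002],"angular":[0,0,0]},{"jaw":0,"linear":[0.0237,0.0243,-0.002],"angular":[0,0,0]}]}}

```text
clock: 2.23
tcp_pos: [0.4296, 0.1224, 0.2639]
tool_rot: [[0.962, -0.272, 0.001], [-0.272, -0.962, 0.001], [0.001, -0.001, -1.0]]
contact_force: [1.1, -0.2, 0.1]
grip_width: 1.001
grip_force: 0.0
```

Emit:
{"name": "carry_out", "arguments": {"motion": [{"jaw":0.5,"linear":[0.0237,0.0243,-0.002],"angular":[0,0,0]},{"jaw":0.5,"linear":[0.0237,0.0243,-0.002],"angular":[0,0,0]},{"jaw":0.5,"linear":[0.0237,0.0243,-0.002],"angular":[0,0,0]},{"jaw":0.5,"linear":[0.0237,0.0243,-0.002],"angular":[0,0,0]},{"jaw":0.5,"linear":[0.0237,0.0243,-0.002],"angular":[0,0,0]},{"jaw":0.5,"linear":[0.0237,0.0243,-0.002],"angular":[0,0,0]},{"jaw":0.5,"linear":[0.0237,0.0243,-0.002],"angular":[0,0,0]},{"jaw":0.5,"linear":[0.0237,0.0243,-0.002],"angular":[0,0,0]}]}}

```text
clock: 2.9
tcp_pos: [0.5592, -0.1164, 0.2796]
tool_rot: [[0.962, -0.272, 0.0], [-0.272, -0.962, 0.0], [0.0, -0.0, -1.0]]
contact_force: [0.7, 0.9, -0.3]
grip_width: 0.503
grip_force: 0.0
```

Emit:
{"name": "carry_out", "arguments": {"motion": [{"jaw":0.5,"linear":[0,0,0],"angular":[0,0,0.118]},{"jaw":0.5,"linear":[0,0,0],"angular":[0,0,0.118]},{"jaw":0.5,"linear":[0,0,0],"angular":[0,0,0.118]},{"jaw":0.5,"linear":[0,0,0],"angular":[0,0,0.118]},{"jaw":0.5,"linear":[0,0,0],"angular":[0,0,0.118]},{"jaw":0.5,"linear":[0,0,0],"angular":[0,0,0.118]},{"jaw":0.5,"linear":[0,0,0],"angular":[0,0,0.118]}]}}

```text
clock: 3.48
tcp_pos: [0.5586, -0.1147, 0.2793]
tool_rot: [[0.447, -0.895, 0.0], [-0.895, -0.447, 0.0], [-0.0, -0.0, -1.0]]
contact_force: [0.6, 0.1, -0.1]
grip_width: 0.499
grip_force: 0.0
```

Emit:
{"name": "carry_out", "arguments": {"motion": [{"jaw":0.5,"linear":[0,0,0],"angular":[0,0,0.118]},{"jaw":0.5,"linear":[0,0,0],"angular":[0,0,0.118]},{"jaw":0.5,"linear":[0,0,0],"angular":[0,0,0.118]},{"jaw":0.5,"linear":[0,0,0],"angular":[0,0,0.118]},{"jaw":0.5,"linear":[0,0,0],"angular":[0,0,0]}]}}

```text
clock: 3.9
tcp_pos: [0.5586, -0.1147, 0.2794]
tool_rot: [[-0.005, -1.0, 0.0], [-1.0, 0.005, 0.0], [-0.0, -0.0, -1.0]]
contact_force: [-0.5, 0.3, -0.5]
grip_width: 0.504
grip_force: 0.0
```

```bash
python3 - <<'E'
from h import *
np.set_printoptions(precision=4,suppress=True)
im,C=snap("wrist","w1.png");st=manip.observe()
print(st["clock"],st["tcp_pos"],st["tool_rot"],st["grip_width"],st["joint_positions"],st["contact_force"]);print(C[2],C[1],C[0])
for q in manip.find_in("wrist","tray_handle"): print(q, onz(C,q["point"],.1))
print(proj(C,[.559,-.114,.1]))
E
```

```text
3.95 [ 0.5587 -0.1147  0.2794] [[-0.0006 -1.      0.0001]
 [-1.      0.0006 -0.    ]
 [ 0.     -0.0001 -1.    ]] 0.4988763271888575 [ 0.0815  0.2612 -0.0502  0.     -1.2592 -0.0821] [0.2295 0.0467 0.3627]
[ 0.5563 -0.185   0.4222] [[-1.      0.0041  0.0003]
 [ 0.004   0.9602  0.2791]
 [ 0.0008  0.2791 -0.9603]] [[339.178    0.     312.3924]
 [  0.     339.178  235.3789]
 [  0.       0.       1.    ]]
{'point': [241.8, 175.5], 'confidence': 0.6} [ 0.6226 -0.1503  0.1   ]
[309.66   212.9867]
```

View pics/w1.png

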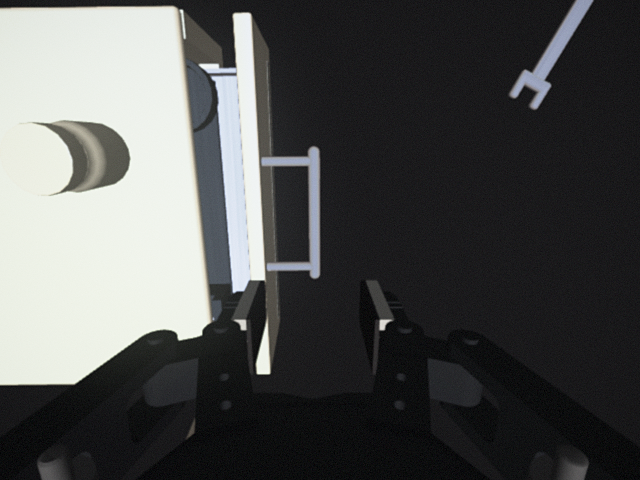

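The wrist view shows the bar from about (314,150) to (315,275), the panel's top-front edge from (250,14) to (270,372), and the wrench at the upper right. The network's hit (242,175) is on the panel rather than the bar.

```bash
python3 - <<'E'
from h import *
np.set_printoptions(precision=4,suppress=True)
st=manip.observe();C=cam("wrist",st);T=cam("top");S=cam("side")
for p,z in [((314,150),.1),((315,275),.1),((250,14),.118),((270,372),.118),((180,10),.13),((211,310),.13)]: print(p,onz(C,p,z))
print(tri([ray(C,(314.5,150)),ray(S,(364,311))]),tri([ray(C,(315,272)),ray(S,(350,270))]))
im=cv2.imread("pics/w1.png",0).astype(float)
for r in (180,200,220,240,250): print(r,[int(v) for v in im[r,300:330]])
E
```

```text
(314, 150) [ 0.5549 -0.1733  0.1   ]
(315, 275) [ 0.5536 -0.0491  0.1   ]
(250, 14) [ 0.6055 -0.2775  0.118 ]
(270, 372) [0.601  0.0539 0.118 ]
(180, 10) [ 0.6561 -0.2764  0.13  ]
(211, 310) [ 0.6534 -0.0255  0.13  ]
(array([ 0.556 , -0.1739,  0.1016]), [0.0015797790288526968, 0.0015797790288525513]) (array([ 0.5562, -0.0562,  0.106 ]), [0.0028066956267160346, 0.002806695626715914])
180 [32, 32, 33, 33, 34, 37, 32, 43, 88, 143, 162, 162, 169, 169, 166, 168, 168, 167, 158, 111, 46, 25, 30, 30, 26, 28, 28, 28, 25, 31]
200 [33, 36, 36, 33, 30, 32, 28, 32, 75, 131, 159, 165, 166, 169, 169, 168, 168, 171, 161, 122, 49, 22, 24, 30, 28, 29, 26, 31, 30, 28]
220 [33, 30, 34, 38, 31, 33, 29, 30, 61, 125, 158, 163, 167, 169, 168, 167, 167, 172, 162, 126, 53, 23, 32, 31, 32, 28, 23, 29, 30, 23]
240 [34, 30, 35, 32, 29, 34, 34, 27, 47, 101, 147, 163, 165, 169, 168, 168, 169, 172, 164, 132, 58, 25, 29, 30, 29, 31, 33, 26, 29, 33]
250 [31, 33, 31, 32, 34, 32, 28, 33, 47, 96, 141, 163, 164, 167, 169, 170, 168, 169, 169, 133, 58, 28, 30, 26, 27, 31, 29, 26, 30, 29]
```

Emit:
{"name": "carry_out", "arguments": {"motion": [{"jaw":0.5,"linear":[-0.003,0.004,0.03],"angular":[0,0,-0.012]},{"jaw":0.5,"linear":[0,0,0.03],"angular":[0,0,0]},{"jaw":0.5,"linear":[0,0,0.03],"angular":[0,0,0]},{"jaw":0.5,"linear":[0,0,0.03],"angular":[0,0,0]},{"jaw":0.5,"linear":[0,0,0.028],"angular":[0,0,0]},{"jaw":0.5,"linear":[0,0,0.025],"angular":[0,0,0]},{"jaw":0.5,"linear":[0,0,0.025],"angular":[0,0,0]},{"jaw":0.5,"linear":[0,0,0],"angular":[0,0,0]}]}}

```text
clock: 4.67
tcp_pos: [0.551, -0.1116, 0.0764]
tool_rot: [[0.01, -1.0, -0.011], [-1.0, -0.01, 0.0], [-0.0, 0.011, -1.0]]
contact_force: [-1.8, -0.5, -0.5]
grip_width: 0.496
grip_force: 0.0
```

Emit:
{"name": "carry_out", "arguments": {"motion": [{"jaw":1,"linear":[0,0,0]},{"jaw":1,"linear":[0,0,0]},{"jaw":1,"linear":[0,0,0]},{"jaw":1,"linear":[0,0,0]},{"jaw":1,"linear":[0,0,0]},{"jaw":1,"linear":[0,0,0]}]}}

```text
invalid input
```

Emit:
{"name": "carry_out", "arguments": {"motion": [{"jaw":1,"linear":[0,0,0],"angular":[0,0,0]},{"jaw":1,"linear":[0,0,0],"angular":[0,0,0]},{"jaw":1,"linear":[0,0,0],"angular":[0,0,0]},{"jaw":1,"linear":[0,0,0],"angular":[0,0,0]},{"jaw":1,"linear":[0,0,0],"angular":[0,0,0]},{"jaw":1,"linear":[0,0,0],"angular":[0,0,0]}]}}

```text
clock: 5.17
tcp_pos: [0.5565, -0.1116, 0.0835]
tool_rot: [[0.01, -1.0, 0.005], [-1.0, -0.01, -0.0], [0.0, -0.005, -1.0]]
contact_force: [1.4, 0.1, 7.2]
grip_width: 0.104
grip_force: 58.8
```

Emit:
{"name": "carry_out", "arguments": {"motion": [{"jaw":1,"linear":[0,0.006,0],"angular":[0,0,0]},{"jaw":1,"linear":[0,0.012,0],"angular":[0,0,0]},{"jaw":1,"linear":[0,0.014,0],"angular":[0,0,0]},{"jaw":1,"linear":[0,0.014,0],"angular":[0,0,0]},{"jaw":1,"linear":[0,0.014,0],"angular":[0,0,0]},{"jaw":1,"linear":[0,0.014,0],"angular":[0,0,0]},{"jaw":1,"linear":[0,0.012,0],"angular":[0,0,0]},{"jaw":1,"linear":[0,0.006,0],"angular":[0,0,0]}]}}

```text
clock: 5.83
tcp_pos: [0.4633, -0.1122, 0.0834]
tool_rot: [[0.01, -1.0, 0.005], [-1.0, -0.01, 0.0], [-0.0, -0.005, -1.0]]
contact_force: [2.2, 3.0, 8.9]
grip_width: 0.107
grip_force: 59.6
```

Emit:
{"name": "carry_out", "arguments": {"motion": [{"jaw":1,"linear":[0,0.004,0],"angular":[0,0,0]},{"jaw":1,"linear":[0,0.004,0],"angular":[0,0,0]},{"jaw":1,"linear":[0,0.004,0],"angular":[0,0,0]},{"jaw":1,"linear":[0,0.003,0],"angular":[0,0,0]},{"jaw":1,"linear":[0,0.003,0],"angular":[0,0,0]},{"jaw":1,"linear":[0,0,0],"angular":[0,0,0]}]}}

```text
clock: 6.33
tcp_pos: [0.4462, -0.1122, 0.0834]
tool_rot: [[0.01, -1.0, 0.005], [-1.0, -0.01, 0.0], [-0.0, -0.005, -1.0]]
contact_force: [0.7, 3.3, 11.1]
grip_width: 0.106
grip_force: 60.0
```

Small steps now, until the force rises at the stop.

Emit:
{"name": "carry_out", "arguments": {"motion": [{"jaw":1,"linear":[0,0.002,0],"angular":[0,0,0]},{"jaw":1,"linear":[0,0.002,0],"angular":[0,0,0]},{"jaw":1,"linear":[0,0,0],"angular":[0,0,0]}]}}

```text
clock: 6.58
tcp_pos: [0.4459, -0.1123, 0.0835]
tool_rot: [[0.011, -1.0, 0.013], [-1.0, -0.011, 0.0], [-0.0, -0.013, -1.0]]
contact_force: [8.4, 0.6, 1.8]
grip_width: 0.104
grip_force: 59.1
```

Emit:
{"name": "carry_out", "arguments": {"motion": [{"jaw":1,"linear":[0,0.002,0],"angular":[0,0,0]},{"jaw":1,"linear":[0,0.002,0],"angular":[0,0,0]},{"jaw":1,"linear":[0,0,0],"angular":[0,0,0]}]}}

```text
clock: 6.83
tcp_pos: [0.446, -0.1122, 0.0836]
tool_rot: [[0.012, -1.0, 0.022], [-1.0, -0.012, 0.0], [-0.0, -0.022, -1.0]]
contact_force: [16.2, -3.0, -9.5]
grip_width: 0.103
grip_force: 58.6
```

Emit:
{"name": "carry_out", "arguments": {"motion": [{"jaw":1,"linear":[0,-0.003,0],"angular":[0,0,0]},{"jaw":1,"linear":[0,-0.003,0],"angular":[0,0,0]},{"jaw":0.5,"linear":[0,0,0],"angular":[0,0,0]},{"jaw":0.5,"linear":[0,0,0],"angular":[0,0,0]},{"jaw":0.5,"linear":[0,0,0],"angular":[0,0,0]},{"jaw":0.5,"linear":[0,0,0],"angular":[0,0,0]}]}}

```text
clock: 7.33
tcp_pos: [0.4415, -0.1128, 0.0809]
tool_rot: [[0.009, -1.0, -0.002], [-1.0, -0.009, -0.0], [-0.0, 0.002, -1.0]]
contact_force: [-0.8, 0.2, -0.6]
grip_width: 0.503
grip_force: 0.0
```

Emit:
{"name": "carry_out", "arguments": {"motion": [{"jaw":0.5,"linear":[0,0,-0.02],"angular":[0,0,0]},{"jaw":0.5,"linear":[0,0,-0.03],"angular":[0,0,0]},{"jaw":0.5,"linear":[0,0,-0.035],"angular":[0,0,0]},{"jaw":0.5,"linear":[0,0,-0.035],"angular":[0,0,0]},{"jaw":0.5,"linear":[0,0,-0.035],"angular":[0,0,0]},{"jaw":0.5,"linear":[0,0,-0.035],"angular":[0,0,0]},{"jaw":0.5,"linear":[0,0,-0.03],"angular":[0,0,0]},{"jaw":0.5,"linear":[0,0,0],"angular":[0,0,0]}]}}

```text
clock: 8.0
tcp_pos: [0.4452, -0.1133, 0.3078]
tool_rot: [[0.01, -1.0, 0.012], [-1.0, -0.01, -0.001], [0.001, -0.012, -1.0]]
contact_force: [1.3, -0.4, -0.7]
grip_width: 0.496
grip_force: 0.0
```

```bash
python3 - <<'E'
from h import *
np.set_printoptions(precision=4,suppress=True)
st=manip.observe(); im,C=snap("wrist","w2.png"); t,T=snap("top","t2.png");S=cam("side");s,_=snap("side","s2.png")
print(st["clock"],st["tcp_pos"],st["tool_rot"])
for n,Cc in(("wrist",C),("top",T),("side",S)):
  for k,z in(("tray_handle",.1),("dish_top",.082),("fork_top",.082)):
    for q in manip.find_in(n,k)[:2]: print(n,k,q["point"],q["confidence"],onz(Cc,q["point"],z))
cv2.imwrite("pics/c2.png",np.hstack([im[:,:400,::-1],cv2.resize(t[80:300,290:490,::-1],None,fx=2,fy=2,interpolation=3)[:480,:400][:440] if 0 else cv2.copyMakeBorder(cv2.resize(t[80:300,290:490,::-1],(400,440)),0,40,0,0,0)]))
E
```

```text
8.0 [ 0.4452 -0.1133  0.3078] [[ 0.0098 -0.9999  0.0124]
 [-1.     -0.0098 -0.0013]
 [ 0.0015 -0.0124 -0.9999]]
wrist tray_handle [194.1, 174.2] 0.62 [ 0.5673 -0.1457  0.1   ]
wrist dish_top [193.2, 178.1] 0.87 [ 0.575  -0.1395  0.082 ]
wrist fork_top [193.2, 176.7] 0.88 [ 0.5749 -0.141   0.082 ]
top tray_handle [376.6, 183.0] 0.82 [ 0.6401 -0.0867  0.1   ]
top dish_top [378.5, 185.1] 0.96 [ 0.6394 -0.0941  0.082 ]
top fork_top [376.2, 185.5] 0.83 [ 0.6381 -0.0878  0.082 ]
top fork_top [381.8, 125.3] 0.55 [ 0.8108 -0.1022  0.082 ]
side tray_handle [370.2, 314.8] 0.61 [ 0.5666 -0.1844  0.1   ]
side dish_top [366.0, 315.9] 0.76 [ 0.5644 -0.1675  0.082 ]
side fork_top [365.1, 313.8] 0.56 [ 0.5642 -0.1617  0.082 ]
side fork_top [304.1, 215.7] 0.31 [0.507  0.1927 0.082 ]
```

View pics/c2.png

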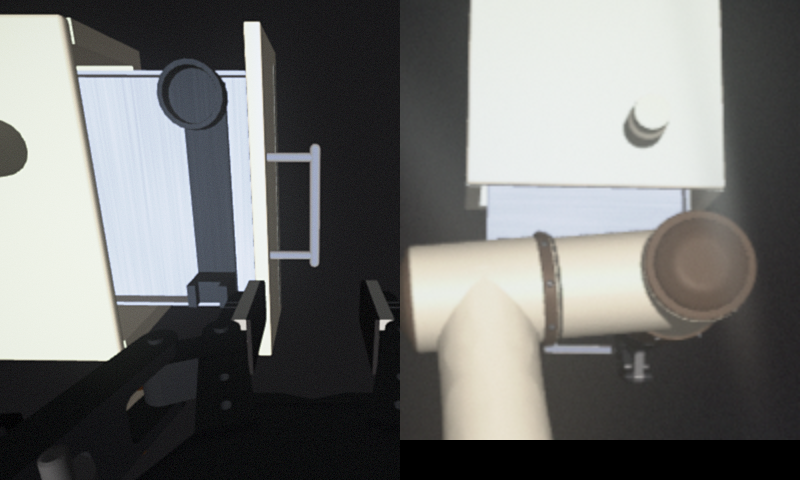

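The tray is out: the wrist view shows the dish rim centred near (191,94), the fork near (212,283), and the bar from (315,147) to (315,264).

```bash
python3 - <<'E'
from h import *
np.set_printoptions(precision=4,suppress=True)
st=manip.observe();C=cam("wrist",st)
im=cv2.imread("pics/w2.png",0)
for p,z in [((315.5,147),.1),((315,264),.1),((191.5,93),.082),((212,281),.082)]: print(p,onz(C,p,z))
y=.0115;d=np.array([np.cos(y),np.sin(y)]);n=np.array([-d[1],d[0]])
h=np.array([.446,-.1122]);print("dish",h+.128*d-.1125*n,"fork",h+.128*d+.1125*n)
cv2.imwrite("pics/d2.png",cv2.resize(im[40:140,140:250],None,fx=5,fy=5))
E
```

```text
(315.5, 147) [ 0.4377 -0.1734  0.1   ]
(315, 264) [ 0.4367 -0.0509  0.1   ]
(191.5, 93) [ 0.5608 -0.2234  0.082 ]
(212, 281) [ 0.5551 -0.0219  0.082 ]
dish [ 0.5753 -0.2232] fork [0.5727 0.0018]
```

Emit:
{"name": "carry_out", "arguments": {"motion": [{"jaw":0.2,"linear":[-0.035,0,0],"angular":[0,0,0.07]},{"jaw":0.2,"linear":[-0.04,0,0],"angular":[0,0,0.07]},{"jaw":0.2,"linear":[-0.04,0,0],"angular":[0,0,0.07]},{"jaw":0.2,"linear":[-0.04,0,0],"angular":[0,0,0.07]},{"jaw":0.2,"linear":[-0.04,0,0],"angular":[0,0,0.07]},{"jaw":0.2,"linear":[-0.04,0,0],"angular":[0,0,0.07]},{"jaw":0.2,"linear":[-0.04,0,0],"angular":[0,0,0.07]},{"jaw":0.2,"linear":[-0.04,0,0],"angular":[0,0,0.07]}]}}

```text
clock: 9.27
tcp_pos: [0.5166, 0.1916, 0.3016]
tool_rot: [[-0.525, -0.851, 0.0], [-0.851, 0.525, 0.0], [-0.0, -0.0, -1.0]]
contact_force: [0.1, -0.3, 0.9]
grip_width: 0.801
grip_force: 0.0
```

Emit:
{"name": "carry_out", "arguments": {"motion": [{"jaw":0.2,"linear":[0,0,0],"angular":[0,0,0]},{"jaw":0.2,"linear":[0,0,0],"angular":[0,0,0]},{"jaw":0.2,"linear":[0,0,0],"angular":[0,0,0]}]}}

```text
clock: 9.52
tcp_pos: [0.5164, 0.1895, 0.3007]
tool_rot: [[-0.523, -0.852, -0.001], [-0.852, 0.523, -0.001], [0.001, 0.001, -1.0]]
contact_force: [-1.0, 0.5, -0.0]
grip_width: 0.802
grip_force: 0.0
```

```bash
python3 - <<'E'
from h import *
np.set_printoptions(precision=4,suppress=True)
im,C=snap("wrist","w3.png");st=manip.observe()
print(st["clock"],st["tcp_pos"],st["tool_rot"])
np.save("C3.npy",np.array([*C[0],*C[1],C[2]]))
for k,z in(("lever_head",.022),("lever_balance",.034),("lever_toe",.022)):
    for q in manip.find_in("wrist",k)[:1]: print(k,q["point"],q["confidence"],onz(C,q["point"],z))
E
```

```text
9.5667 [0.5163 0.1889 0.3012] [[-0.5236 -0.852  -0.0005]
 [-0.852   0.5236 -0.0004]
 [ 0.0006  0.0002 -1.    ]]
lever_head [344.8, 279.0] 0.9 [0.5353 0.3086 0.022 ]
lever_balance [345.4, 280.2] 0.86 [0.5339 0.3054 0.034 ]
lever_toe [345.1, 278.5] 0.6 [0.5346 0.3082 0.022 ]
```

View pics/w3.png

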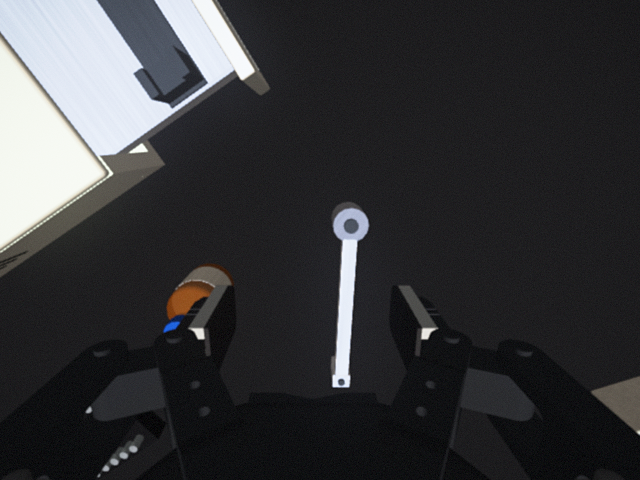

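The head's top disc is at (351,225) and the toe's top at (341,381), with the bar running between them. The bottle stands well to the left, and the fork in the tray shows at about (170,80).

```bash
python3 - <<'E'
from h import *
np.set_printoptions(precision=4,suppress=True)
a=np.load("C3.npy");C=(a[:3],a[3:6],a[6]);T=cam("top");S=cam("side")
print("tri head",tri([ray(C,(351,225)),ray(S,(297,217.5)),ray(T,(255,237))]),"toe",tri([ray(C,(341,381)),ray(S,(332,180)),ray(T,(189,190))]))
h=onz(C,(351,225),.044);t=onz(C,(341,381),.044);L=np.linalg.norm(t-h);u=(t-h)/L
b=h+.046*u;print(h,t,L,"b",b,"ang",np.degrees(np.arctan2(u[1],u[0])))
R=np.array(manip.observe()["tool_rot"]);p=np.array(manip.observe()["tcp_pos"])
print("tool shift",R.T@(b-p),"tool x ang",np.degrees(np.arctan2(R[1,0],R[0,0])))
E
```

```text
tri head (array([0.4934, 0.2391, 0.049 ]), [0.003311444486110562, 0.003442290696435612, 0.0006695078634156505]) toe (array([0.6215, 0.432 , 0.0389]), [0.006172878541041584, 0.004647437775891018, 0.0018676009831345387])
[0.4904 0.2417 0.044 ] [0.614  0.4303 0.044 ] 0.22543613688311617 b [0.5156 0.2802 0.044 ] ang 56.77368817422447
tool shift [-0.0776  0.0488  0.2579] tool x ang -121.62904626377217
```

Emit:
{"name": "carry_out", "arguments": {"motion": [{"jaw":0.2,"linear":[-0.0255,0.016,0.02],"angular":[0,0,0]},{"jaw":0.2,"linear":[-0.0255,0.016,0.02],"angular":[0,0,0]},{"jaw":0.2,"linear":[-0.0255,0.016,0.02],"angular":[0,0,0]},{"jaw":0.2,"linear":[0,0,0.035],"angular":[0,0,0.028]},{"jaw":0.2,"linear":[0,0,0.035],"angular":[0,0,0]},{"jaw":0.2,"linear":[0,0,0.03],"angular":[0,0,0]},{"jaw":0.2,"linear":[0,0,0.02],"angular":[0,0,0]},{"jaw":0.2,"linear":[0,0,0],"angular":[0,0,0]}]}}

```text
clock: 10.38
tcp_pos: [0.5131, 0.2771, 0.1169]
tool_rot: [[-0.549, -0.836, -0.008], [-0.836, 0.549, -0.006], [0.009, 0.003, -1.0]]
contact_force: [0.1, -0.4, -0.7]
grip_width: 0.8
grip_force: 0.0
```

Emit:
{"name": "carry_out", "arguments": {"motion": [{"jaw":0.2,"linear":[0,0,0],"angular":[0,0,0]},{"jaw":0.2,"linear":[0,0,0],"angular":[0,0,0]},{"jaw":0.2,"linear":[0,0,0],"angular":[0,0,0]},{"jaw":0.2,"linear":[0,0,0],"angular":[0,0,0]}]}}

```text
clock: 10.72
tcp_pos: [0.5166, 0.2803, 0.1234]
tool_rot: [[-0.547, -0.837, 0.003], [-0.837, 0.547, 0.003], [-0.004, -0.001, -1.0]]
contact_force: [0.0, 0.0, 0.6]
grip_width: 0.8
grip_force: 0.0
```

```bash
python3 - <<'E'
from h import *
np.set_printoptions(precision=4,suppress=True)
im,C=snap("wrist","w4.png");st=manip.observe()
print(st["clock"],st["tcp_pos"],st["tool_rot"])
np.save("C4.npy",np.array([*C[0],*C[1],C[2]]))
print(proj(C,[.4904,.2417,.044]),proj(C,[.5156,.280,.044]))
E
```

```text
10.7667 [0.5164 0.2802 0.1231] [[-0.5472 -0.837   0.0024]
 [-0.837   0.5472  0.0022]
 [-0.0032 -0.0008 -1.    ]]
[310.4916 176.2564] [310.3433 243.5589]
```

View pics/w4.png

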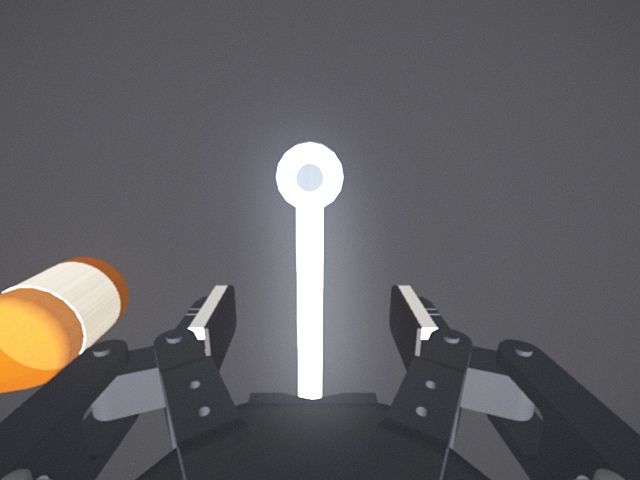

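The head centre at (310,177) lands on the prediction (310.5,176) and the bar is centred between the fingers, so I descend and grip.

Emit:
{"name": "carry_out", "arguments": {"motion": [{"jaw":0.2,"linear":[0,0,0.025],"angular":[0,0,0]},{"jaw":0.2,"linear":[0,0,0.03],"angular":[0,0,0]},{"jaw":0.2,"linear":[0,0,0.025],"angular":[0,0,0]},{"jaw":0.2,"linear":[0,0,0.015],"angular":[0,0,0]},{"jaw":0.2,"linear":[0,0,0.01],"angular":[0,0,0]},{"jaw":0.2,"linear":[0,0,0],"angular":[0,0,0]},{"jaw":0.2,"linear":[0,0,0],"angular":[0,0,0]},{"jaw":0.2,"linear":[0,0,0],"angular":[0,0,0]}]}}

```text
clock: 11.43
tcp_pos: [0.5167, 0.2806, 0.0178]
tool_rot: [[-0.547, -0.837, 0.002], [-0.837, 0.547, 0.002], [-0.003, -0.001, -1.0]]
contact_force: [0.3, -0.2, 0.0]
grip_width: 0.801
grip_force: 0.0
```

Emit:
{"name": "carry_out", "arguments": {"motion": [{"jaw":1,"linear":[0,0,0],"angular":[0,0,0]},{"jaw":1,"linear":[0,0,0],"angular":[0,0,0]},{"jaw":1,"linear":[0,0,0],"angular":[0,0,0]},{"jaw":1,"linear":[0,0,0],"angular":[0,0,0]},{"jaw":1,"linear":[0,0,0],"angular":[0,0,0]},{"jaw":1,"linear":[0,0,0],"angular":[0,0,0]},{"jaw":1,"linear":[0,0,0],"angular":[0,0,0]},{"jaw":1,"linear":[0,0,0],"angular":[0,0,0]}]}}

```text
clock: 12.1
tcp_pos: [0.5165, 0.28, 0.0173]
tool_rot: [[-0.547, -0.837, 0.002], [-0.837, 0.547, 0.001], [-0.002, -0.001, -1.0]]
contact_force: [1.6, -1.8, 6.0]
grip_width: 0.198
grip_force: 59.8
```

Emit:
{"name": "carry_out", "arguments": {"motion": [{"jaw":1,"linear":[0,0,-0.005],"angular":[0,0,0]},{"jaw":1,"linear":[0,0,-0.01],"angular":[0,0,0]},{"jaw":1,"linear":[0,0,-0.01],"angular":[0,0,0]},{"jaw":1,"linear":[0,0,-0.01],"angular":[0,0,0]},{"jaw":1,"linear":[0,0,-0.005],"angular":[0,0,0]},{"jaw":1,"linear":[0,0,0],"angular":[0,0,0]},{"jaw":1,"linear":[0,0,0],"angular":[0,0,0]},{"jaw":1,"linear":[0,0,0],"angular":[0,0,0]}]}}

```text
clock: 12.77
tcp_pos: [0.5152, 0.2795, 0.0559]
tool_rot: [[-0.547, -0.837, -0.001], [-0.837, 0.547, -0.001], [0.001, 0.001, -1.0]]
contact_force: [0.6, 0.2, -7.1]
grip_width: 0.201
grip_force: 59.1
```

```bash
python3 - <<'E'
from h import *
np.set_printoptions(precision=4,suppress=True)
s,_=snap("side"); st=manip.observe(); print(st["tcp_pos"],st["tool_rot"],st["contact_force"],st["wrist_torque"],st["grip_width"])
im,C=snap("wrist","w5.png")
cv2.imwrite("pics/c5.png",np.hstack([cv2.resize(s[140:260,240:360,::-1],(480,480),interpolation=2),im[:,160:480,::-1]]))
E
```

```text
[0.5152 0.2794 0.0557] [[-0.5474 -0.8368 -0.0012]
 [-0.8368  0.5474 -0.0008]
 [ 0.0013  0.0006 -1.    ]] [-0.1053 -0.0572 -5.7492] [0.0089 0.039  0.0235] 0.20019163429160006
```

View pics/c5.png

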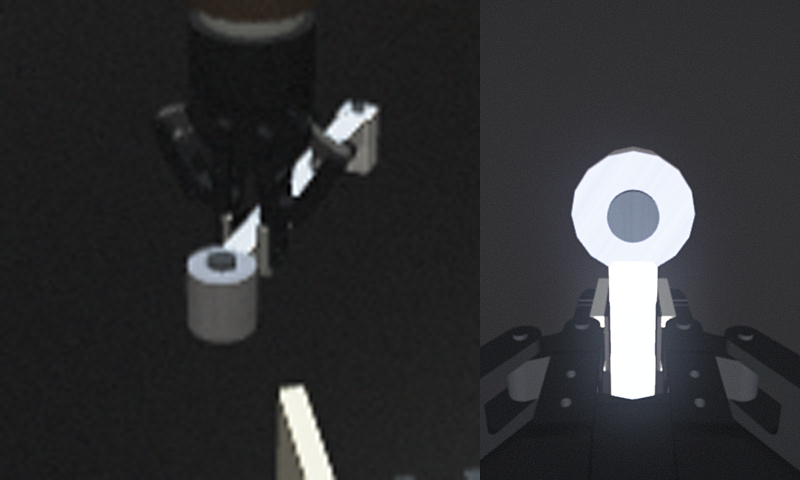

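Emit:
{"name": "carry_out", "arguments": {"motion": [{"jaw":1,"linear":[0,0,-0.012],"angular":[0,0,0]},{"jaw":1,"linear":[0,0,-0.025],"angular":[0,0,0]},{"jaw":1,"linear":[0,0,-0.03],"angular":[0,0,0]},{"jaw":1,"linear":[0,0,-0.03],"angular":[0,0,0]},{"jaw":1,"linear":[0,0,-0.03],"angular":[0,0,0]},{"jaw":1,"linear":[0,0,-0.03],"angular":[0,0,0]},{"jaw":1,"linear":[0,0,-0.025],"angular":[0,0,0]},{"jaw":1,"linear":[0,0,-0.012],"angular":[0,0,0]}]}}

```text
clock: 13.53
tcp_pos: [0.5167, 0.2804, 0.2541]
tool_rot: [[-0.547, -0.837, 0.005], [-0.837, 0.547, 0.003], [-0.005, -0.002, -1.0]]
contact_force: [0.7, 0.3, -5.6]
grip_width: 0.196
grip_force: 59.4
```

Emit:
{"name": "carry_out", "arguments": {"motion": [{"jaw":1,"linear":[0.0088,-0.0077,0],"angular":[0,0,0]},{"jaw":1,"linear":[0.02,-0.017,0],"angular":[0,0,0]},{"jaw":1,"linear":[0.0243,-0.0208,0],"angular":[0,0,0]},{"jaw":1,"linear":[0.0243,-0.0208,0],"angular":[0,0,0]},{"jaw":1,"linear":[0.0243,-0.0208,0],"angular":[0,0,0]},{"jaw":1,"linear":[0.0243,-0.0208,0],"angular":[0,0,0]},{"jaw":1,"linear":[0.0243,-0.0208,0],"angular":[0,0,0]},{"jaw":1,"linear":[0.0243,-0.0208,0],"angular":[0,0,0]}]}}

```text
clock: 14.2
tcp_pos: [0.544, 0.0497, 0.2485]
tool_rot: [[-0.547, -0.837, -0.004], [-0.837, 0.547, -0.001], [0.003, 0.003, -1.0]]
contact_force: [0.8, 0.1, -5.9]
grip_width: 0.198
grip_force: 59.2
```

Emit:
{"name": "carry_out", "arguments": {"motion": [{"jaw":1,"linear":[0.0243,-0.0208,0],"angular":[0,0,0]},{"jaw":1,"linear":[0.0243,-0.0208,0],"angular":[0,0,0]},{"jaw":1,"linear":[0.0243,-0.0208,0],"angular":[0,0,0]},{"jaw":1,"linear":[0.0243,-0.0208,0],"angular":[0,0,0]},{"jaw":1,"linear":[0.0243,-0.0208,0],"angular":[0,0,0]},{"jaw":1,"linear":[0.0243,-0.0208,0],"angular":[0,0,0]},{"jaw":1,"linear":[0.02,-0.017,0],"angular":[0,0,0]},{"jaw":1,"linear":[0.0088,-0.0077,0],"angular":[0,0,0]}]}}

```text
clock: 14.87
tcp_pos: [0.5736, -0.1795, 0.2481]
tool_rot: [[-0.55, -0.835, -0.004], [-0.835, 0.55, -0.0], [0.002, 0.003, -1.0]]
contact_force: [0.2, 0.7, -6.2]
grip_width: 0.2
grip_force: 59.3
```

Emit:
{"name": "carry_out", "arguments": {"motion": [{"jaw":1,"linear":[0,0,0],"angular":[0,0,-0.04]},{"jaw":1,"linear":[0,0,0],"angular":[0,0,-0.08]},{"jaw":1,"linear":[0,0,0],"angular":[0,0,-0.09]},{"jaw":1,"linear":[0,0,0],"angular":[0,0,-0.09]},{"jaw":1,"linear":[0,0,0],"angular":[0,0,-0.09]},{"jaw":1,"linear":[0,0,0],"angular":[0,0,-0.09]},{"jaw":1,"linear":[0,0,0],"angular":[0,0,-0.075]},{"jaw":1,"linear":[0,0,0],"angular":[0,0,-0.037]}]}}

```text
clock: 15.53
tcp_pos: [0.5738, -0.1758, 0.2485]
tool_rot: [[0.016, -1.0, -0.003], [-1.0, -0.016, 0.001], [-0.001, 0.003, -1.0]]
contact_force: [0.1, 0.4, -5.5]
grip_width: 0.199
grip_force: 59.3
```

Emit:
{"name": "carry_out", "arguments": {"motion": [{"jaw":1,"linear":[0,0,0],"angular":[0,0,0]},{"jaw":1,"linear":[0,0,0],"angular":[0,0,0]},{"jaw":1,"linear":[0,0,0],"angular":[0,0,0]},{"jaw":1,"linear":[0,0,0],"angular":[0,0,0]},{"jaw":1,"linear":[0,0,0],"angular":[0,0,0]},{"jaw":1,"linear":[0,0,0],"angular":[0,0,0]}]}}

```text
clock: 16.03
tcp_pos: [0.5749, -0.1761, 0.2502]
tool_rot: [[0.013, -1.0, -0.0], [-1.0, -0.013, 0.0], [-0.0, 0.0, -1.0]]
contact_force: [-0.2, 0.3, -6.0]
grip_width: 0.197
grip_force: 59.3
```

```bash
python3 - <<'E'
from h import *
np.set_printoptions(precision=4,suppress=True)
im,C=snap("wrist","w6.png");st=manip.observe();s,S=snap("side","s6.png")
p=np.array(st["tcp_pos"]);R=np.array(st["tool_rot"])
print(st["clock"],p,R,st["contact_force"],st["wrist_torque"],st["grip_width"],st["joint_positions"])
np.save("C6.npy",np.array([*C[0],*C[1],C[2]]))
print("head top pred",proj(C,p+R@[.046,0,-.0267]),"w5 pred same; dish",proj(C,[.5753,-.2232,.082]))
cv2.imwrite("pics/c6.png",np.hstack([im[:,80:480,::-1],cv2.resize(s[150:390,300:500,::-1],(400,480))]))
E
```

```text
16.0833 [ 0.5749 -0.1761  0.2503] [[ 0.0127 -0.9999 -0.    ]
 [-0.9999 -0.0127  0.0001]
 [-0.0001  0.     -1.    ]] [-1.1385 -0.023  -6.085 ] [-0.0141 -0.0045  0.0354] 0.2016211747624406 [-0.0283  0.3321 -0.023  -0.0001 -1.2157  0.0411]
head top pred [306.4049 209.2284] w5 pred same; dish [310.0475 163.5982]
```

View pics/c6.png

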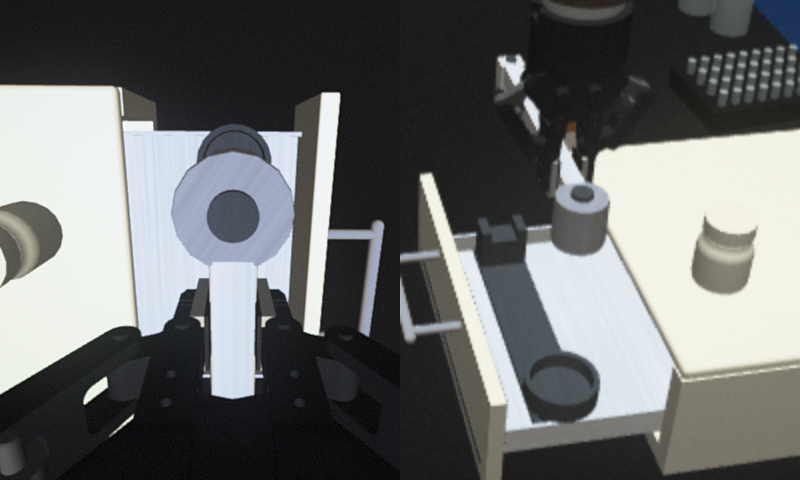

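The lever is held over the tray. In the wrist view the head hole is at (313,216) and the dish rim arc spans columns 278 to 351 with its top at row 124. In the side view the head top is near (390,246), the toe top (355,179), the dish (381,342) and the fork (352,260).

```bash
python3 - <<'E'
from h import *
np.set_printoptions(precision=4,suppress=True)
a=np.load("C6.npy");C=(a[:3],a[3:6],a[6]);S=cam("side")
st=manip.observe();p=np.array(st["tcp_pos"]);R=np.array(st["tool_rot"])
print("dish far arc pred",proj(C,[.5753,-.2572,.082]),"sides",proj(C,[.6093,-.2232,.082]),proj(C,[.5413,-.2232,.082]))
for n,X in [("headtop",p+R@[.046,0,-.0267]),("toetop",p+R@[-.179,0,-.0267]),("dish",[.5753,-.2232,.082]),("fork",[.5727,.0018,.082])]: print(n,X,proj(S,X))
for n,q,z in [("headtop",(390,246),p[2]+.0267),("toetop",(355,179),p[2]+.0267),("dish",(381.5,341),.082),("fork",(351,261),.082)]: print(n,onz(S,q,z))
im=cv2.imread("pics/s6.png")
cv2.imwrite("pics/c7.png",np.vstack([cv2.resize(im[160:280,330:430],(500,600),interpolation=2)]))
cv2.imwrite("pics/c7.png",np.hstack([cv2.resize(im[160:280,335:410],(375,600),interpolation=2),cv2.resize(im[250:370,335:420],(425,600),interpolation=2)]))
E
```

```text
dish far arc pred [310.5074 123.8433] sides [272.2372 163.0727] [347.8164 164.1232]
headtop [ 0.5755 -0.2221  0.277 ] [390.0055 247.4517]
toetop [0.5726 0.0029 0.277 ] [354.3478 179.5257]
dish [0.5753, -0.2232, 0.082] [379.8819 336.4989]
fork [0.5727, 0.0018, 0.082] [349.3895 260.9904]
headtop [ 0.5766 -0.2183  0.277 ]
toetop [0.5743 0.0047 0.277 ]
dish [ 0.5751 -0.2343  0.082 ]
fork [0.5761 0.0012 0.082 ]
```

View pics/c7.png

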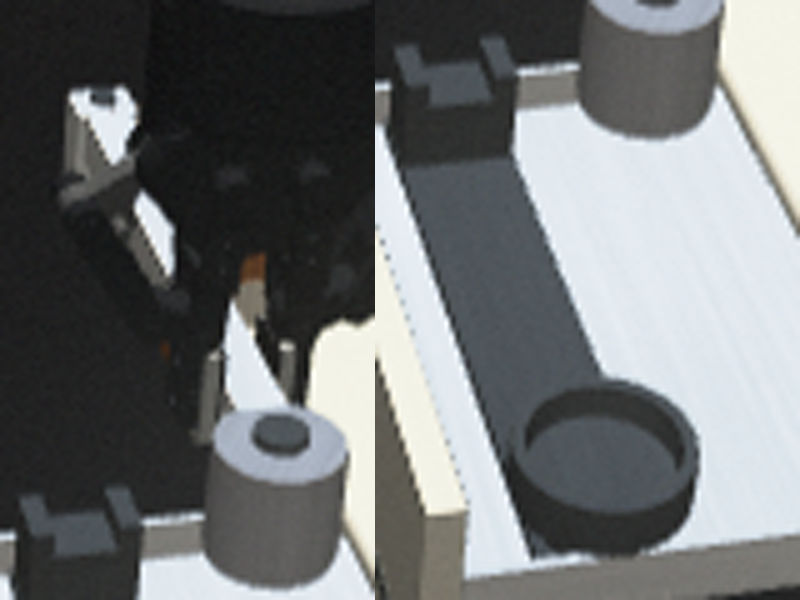

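Head hole (391,247) and toe hole (356,179) match the level predictions to about 1 px, so the lever is level and aligned. I lower it slowly to 4 cm above the cradle, with a 2 mm shift towards the dish.

Emit:
{"name": "carry_out", "arguments": {"motion": [{"jaw":1,"linear":[0.002,0,0.008],"angular":[0,0,0]},{"jaw":1,"linear":[0,0,0.018],"angular":[0,0,0]},{"jaw":1,"linear":[0,0,0.02],"angular":[0,0,0]},{"jaw":1,"linear":[0,0,0.02],"angular":[0,0,0]},{"jaw":1,"linear":[0,0,0.018],"angular":[0,0,0]},{"jaw":1,"linear":[0,0,0.014],"angular":[0,0,0]},{"jaw":1,"linear":[0,0,0.009],"angular":[0,0,0]},{"jaw":1,"linear":[0,0,0.004],"angular":[0,0,0]}]}}

```text
clock: 16.8
tcp_pos: [0.574, -0.1781, 0.1373]
tool_rot: [[0.013, -1.0, -0.003], [-1.0, -0.013, 0.0], [-0.0, 0.003, -1.0]]
contact_force: [-0.4, -0.0, -6.2]
grip_width: 0.198
grip_force: 59.3
```

Emit:
{"name": "carry_out", "arguments": {"motion": [{"jaw":1,"linear":[0,0,0],"angular":[0,0,0]},{"jaw":1,"linear":[0,0,0],"angular":[0,0,0]},{"jaw":1,"linear":[0,0,0],"angular":[0,0,0]},{"jaw":1,"linear":[0,0,0],"angular":[0,0,0]},{"jaw":1,"linear":[0,0,0],"angular":[0,0,0]},{"jaw":1,"linear":[0,0,0],"angular":[0,0,0]},{"jaw":1,"linear":[0,0,0],"angular":[0,0,0]},{"jaw":1,"linear":[0,0,0],"angular":[0,0,0]}]}}

```text
clock: 17.47
tcp_pos: [0.575, -0.1781, 0.1395]
tool_rot: [[0.013, -1.0, 0.0], [-1.0, -0.013, -0.0], [0.0, -0.0, -1.0]]
contact_force: [-0.1, -0.1, -5.7]
grip_width: 0.198
grip_force: 59.3
```

```bash
python3 - <<'E'
from h import *
np.set_printoptions(precision=4,suppress=True)
s,S=snap("side","s8.png");st=manip.observe()
p=np.array(st["tcp_pos"]);R=np.array(st["tool_rot"])
print(st["clock"],p,R,st["contact_force"],st["wrist_torque"],st["grip_width"])
for n,X in [("headtop",p+R@[.046,0,-.0267]),("toetop",p+R@[-.179,0,-.0267])]: print(n,X,proj(S,X))
cv2.imwrite("pics/c8.png",cv2.resize(s[200:380,325:455,::-1],(433,600),interpolation=2))
E
```

```text
17.5167 [ 0.575  -0.1781  0.1394] [[ 0.013  -0.9999  0.0002]
 [-0.9999 -0.013  -0.    ]
 [ 0.     -0.0002 -1.    ]] [ 0.8815 -0.4072 -6.2893] [-0.0178 -0.0592  0.0111] 0.19718583501468093
headtop [ 0.5756 -0.2241  0.1661] [384.2862 301.234 ]
toetop [0.5726 0.0009 0.1661] [351.5571 228.2325]
```

View pics/c8.png

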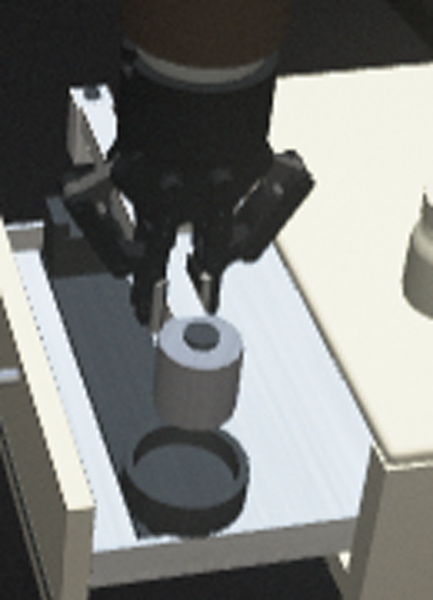

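The head hole at (385,301) and toe hole at (353,228) match the level predictions. The head hangs over the dish, the toe over the fork, and the arm is still.

```bash
python3 -c "
from station import manip
print(manip.close_job())"
```

```text
the job is handed in; nothing more can be done
None
```

I pulled the tray out to its stop, and the arm now holds the lever level and still about 4 cm above the cradle, head over the dish and toe over the fork. The job is handed in; no verdict came back.

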